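Drive the taper-shank anchor post home in the wire-tension rig

ROBOT

A 6-joint arm with a two-finger parallel gripper is mounted at the origin on the work surface. World frame = base frame: x ahead of the robot, y to its left, z up, the work surface at z = 0. Lengths are in m, angles in rad, forces in N, time in s.
With the tool pointing down it reaches from about 0.425 to 0.95 m from the base axis. Payload 3.5 kg.
Tool frame: the origin (TCP) lies between the finger pads; the fingertips stand 25 mm ahead of it and the grasp point (between the pads) lies 6 mm ahead of it (ctrl.finger_overhang is the distance from the TCP to the fingertips, in m); x points along the fingers, y is the direction in which the jaws open and shut, and the axes are right-handed (so a half turn about x gives the same grasp; the last joint's range is limited). The gripper opens to 85 mm and grips with 20 to 120 N. Pads are 22 mm wide; open, the fingers measure 114 mm over their backs; the gripper's body (76 mm by 85 mm) begins 54 mm behind the grasp point. The pads swing forward as they close: fully open they stand 13 mm farther back than shut.
Start: joints at [1.089, 0.286, 1.577, -0, 1.279, -0.15], TCP at [0.22, 0.638, 0.256] pointing down, gripper open.
Joint ranges: [-2.77, 2.77], [-0.9, 2.22], [0.21, 2.48], [-1.53, 4.67], [0.24, 2.81], [-2.84, 2.84]. Speed limits (rad/s): [2.79, 2.79, 3.14, 3.14, 3.14, 3.14].

INTERFACE

Orientations are given as a unit quaternion [x, y, z, w].
In Python, from plant import ctrl gives the robot as it stands.
- The arm moves only by the tool play_rows, never from a script. Its argument "targets" is a list of rows, each an object with "delta_pos": the shift along the world's x, y, z normalised to -1 to 1, where 1 is 1000 mm, a list of three; "delta_rot": the turn, a rotation vector about the world's x, y, z normalised to -1 to 1, where 1 is pi rad, a list of three; "claw": the finger opening in mm, from 0 to 85.4. In form: [{"delta_pos": [tx, ty, tz], "delta_rot": [wx, wy, wz], "claw": claw}, ...]. A call has 1 to 20 rows; each row is the pose to reach, as a shift and turn from the pose measured when the call began, turning the shorter way round; what a row does not reach only later rows make up. A row lasts 1/12 s, in which the tool goes at most 41.7 mm and 7.16 degrees, less where a joint would pass 70% of its speed; a pose out of reach is approached as far as the arm can. A call with a number of a shift or a turn outside -1 to 1 is refused whole. A call with a gripper value outside its range is refused whole. The fingers move at their own pace and stop on an object; "newtons" is the grip in N (left out, the last holds). Time passes only in rows, so rows that repeat a pose let the fingers close. It gives the time, the measured TCP pose, the force and the opening at its end, in the units of the state.
- ctrl.get_state(): the state, without advancing time (a new reading comes with each control period).
- ctrl.read_camera(name): name is "side" or "top" or "wrist"; returns the picture (384x512x3 uint8, blue, green, red); there is no depth.
- ctrl.calibration(name): a dict with "fx", "fy", "cx", "cy" (pixels), "k1" (the pictures are not rectified: a ray, as slopes to the right and down, at radius r is drawn at 1 + k1 r^2 times it, then the intrinsics apply), "camera_from_world" (4x4, takes a point from world to camera coordinates). Camera axes: x right, y down, z forward; pixel columns grow to the right and rows downward; lengths in m; the calibration is good to about 2 mm. A picture is of the moment at which its call begins: read the wrist's pose just before it. calibration takes no time and is no camera call; for the wrist camera it gives the pose at the moment of the call.
- ctrl.sign_off(): hands the job in, once; it reports no verdict.
The state is a dict: "time": time; "qpos": joint angles; "dq": joint speeds; "joint_efforts": joint torques, N m; "eef_pos": TCP position; "tcp_rot": TCP orientation; "contact_force": force on the tool from outside, world axes, zero at the start; "wrist_torque": the same for the moment, N m; "opening": opening from 0.0 (shut) to 1.0 (fully open).
Only numpy, scipy, OpenCV 4.12 (cv2) and the standard library are available. Lean on these libraries where they do the work, as an engineer would, in place of code of your own. Each camera call takes 0.05 s, during which the arm holds its last target. There are 200 camera calls.

TASK

Take the blue-capped taper post out of the wooden block, stand it shank-down in the yellow-ringed taper socket on the rail and let go of it. Then tap it down on top of its cap with the closed fingers until the yellow ring has sunk flush into the grey housing and the post is locked fully home and upright. Leave the black-capped post where it stands.

Things in the scene. Friction and masses are not known exactly. Their poses are not given: they have to be found in the camera images.
- taper_post: Steel post, about 0.35 kg, upright in an end hole of a wooden block 60 mm high. Origin: centre of the underside of its collar (48 mm wide, 6 mm thick), which rests on the block; z up along the post. Blue flat-topped cap to grip and tap, 30 mm diameter, 6 to 46 mm above the origin. Below the origin a tapered shank 48 mm long, 32 mm diameter at the collar, 16 mm at the tip.
- straight_post: The wrong post, to be left alone: same collar, cap size and origin, but a black cap and a straight 22 mm shank. It stands in the block's other end hole, 120 mm from the blue one (the hole between is empty).
- socket_mouth (a point): Centre of the taper socket's mouth, level with the rim of its sleeve (yellow ring, 44 mm outside), z up; it sinks with the sleeve. Bore 34 mm at the mouth, 18 mm at 48 mm depth, 50 mm deep. Rim starts about 12 mm above a grey housing, 80 mm square, top 100 mm above the table, on an aluminium rail. A seated post's collar rests on the rim: its origin is then at this point.
- socket_sleeve (a joint): How far the sleeve is driven down, in m: 0 is 12 mm proud of the housing, 0.012 is the end stop, flush with the housing. Starts between 0 and 0.003. Stiff friction of about 13 N, no spring: it carries the post without moving, sinks when pushed harder, and stays where it is left.
Not all that is in view belongs to the job. What is shaped like the taper_post but green or purple is not meant.

How it is judged:
By the outcome, as a careful person would: the job done as asked, in the order asked, and still so for the second after the job is handed in, with the robot touching nothing.
It also fails if it takes over 45 s, if anything falls off the work surface, if the arm or the gripper's body presses on something with over 40 N, if the wrist force passes 120 N, or if a joint passes its speed limit or range.

## Working session

There is one attempt and no reset: what is moved stays moved. The work goes in short steps, Python scripts to look and compute and a tool call to move; the robot and the scene stay as the last step left them, time stands still between calls to the robot, and variables do not carry over. Pictures are saved under pics/ and viewed, about 8 in all and at most 12, crops included, and the job is handed in when it is done.

Besides the shell and the picture viewer there is one more tool, called after "Emit:" by a JSON object that holds its "fn" and its "kwargs", one argument or row to a line. play_rows: Moves the arm, as the interface text tells. Its arguments: {"type":"object","properties":{"targets":{"type":"array"},"newtons":{"type":"number"}},"required":["targets"]}

```bash
mkdir -p pics; cat > h.py <<'E'
from plant import ctrl
import numpy as np, cv2
def snap(n,f):
    c=ctrl.calibration(n); im=ctrl.read_camera(n); cv2.imwrite('pics/'+f+'.png',im); np.save('pics/'+f+'.npy',c,allow_pickle=True); return im,c
def load(f): return cv2.imread('pics/'+f+'.png'), np.load('pics/'+f+'.npy',allow_pickle=True).item()
def ray(c,u,v):
    d=np.array([(u-c['cx'])/c['fx'],(v-c['cy'])/c['fy']]); s=d.copy()
    for _ in range(20): s=d/(1+c['k1']*(s@s))
    T=np.array(c['camera_from_world']); R=T[:3,:3]; return -R.T@T[:3,3], R.T@np.array([s[0],s[1],1])
def atz(c,u,v,z):
    o,d=ray(c,u,v); return o+d*(z-o[2])/d[2]
def proj(c,p):
    T=np.array(c['camera_from_world']); q=T[:3,:3]@p+T[:3,3]; s=q[:2]/q[2]; s=s*(1+c['k1']*(s@s)); return s*[c['fx'],c['fy']]+[c['cx'],c['cy']]
def tri(*a):
    A=np.zeros((3,3));b=np.zeros(3)
    for c,u,v in a:
        o,d=ray(c,u,v);d/=np.linalg.norm(d);P=np.eye(3)-d[:,None]*d;A+=P;b+=P@o
    return np.linalg.solve(A,b)
E
python3 - <<'E'
from h import *
a,_=snap('top','t0'); b,_=snap('side','s0')
cv2.imwrite('pics/both.png',np.vstack([a,b])[:, :]) 
print(ctrl.get_state())
for n in('top','side','wrist'):
    c=ctrl.calibration(n);o,d=ray(c,256,192);print(n,c['fx'],c['k1'],o,d)
E
```

```text
{'time': 0.1, 'qpos': array([ 1.08898134e+00,  2.87124372e-01,  1.57805671e+00, -2.59568714e-05,
        1.27863125e+00, -1.50033465e-01]), 'dq': array([-8.03941083e-05, -2.03733483e-03, -2.43002451e-03,  1.30180485e-03,
       -7.98611811e-04,  4.43713867e-05]), 'joint_efforts': array([ 6.71840371e-04, -4.07295156e+01, -2.93699956e+01, -1.98250304e-04,
        3.44714783e-03, -3.50058649e-06]), 'eef_pos': array([0.21960335, 0.63768789, 0.25503979]), 'tcp_rot': array([ 0.11601385,  0.69763486, -0.11751117,  0.69716391]), 'contact_force': array([ 0.59981011, -0.02893257, -0.59254288]), 'wrist_torque': array([-0.00416256, -0.01213038, -0.0014974 ]), 'opening': 1.0026211027897893}
top 421.9471784382795 -0.04882074099360806 [0.38050994 0.005793   0.93023604] [ 0.1176367  -0.03297705 -0.99267233]
side 480.4910141875595 -0.10174422541531099 [ 0.39086432 -0.76436577  0.683801  ] [ 0.0956798   0.78750229 -0.60900885]
wrist 305.8406910630021 -0.004277138137893779 [0.13992432 0.66751349 0.37288903] [ 0.32540167 -0.11499947 -0.93875682]
```

View pics/t0.png

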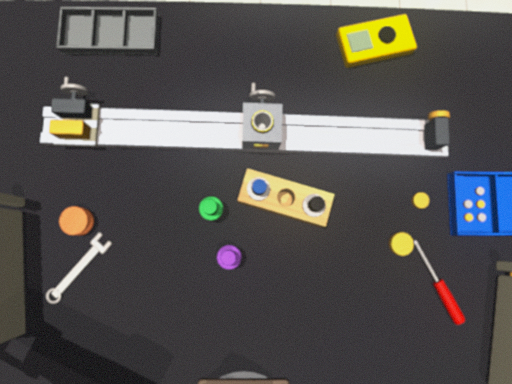

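View pics/s0.png

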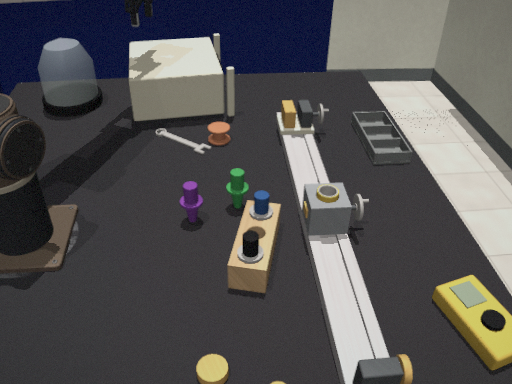

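The top view shows the blue cap at (260,186) in the block, the black cap at (316,204), loose green and purple posts at (210,208) and (229,257), and the yellow-ringed socket at (262,121). The side view shows blue at (262,198), black at (251,240), green at (237,175), purple at (191,190) and the socket at (328,191). The blue one in the block fits the description. I'll confirm it in one enlarged crop.

```bash
python3 - <<'E'
from h import *
a,c=load('t0'); b,_=load('s0')
A=cv2.resize(a[90:240,230:340],None,fx=4,fy=4,interpolation=cv2.INTER_CUBIC)
B=cv2.resize(b[170:270,230:360],None,fx=3,fy=3,interpolation=cv2.INTER_CUBIC)[:, :360]
B=cv2.copyMakeBorder(B,0,300,0,0,cv2.BORDER_CONSTANT)
cv2.imwrite('pics/crop.png',np.hstack([A,B]))
E
```

```text
(no output)
```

View pics/crop.png

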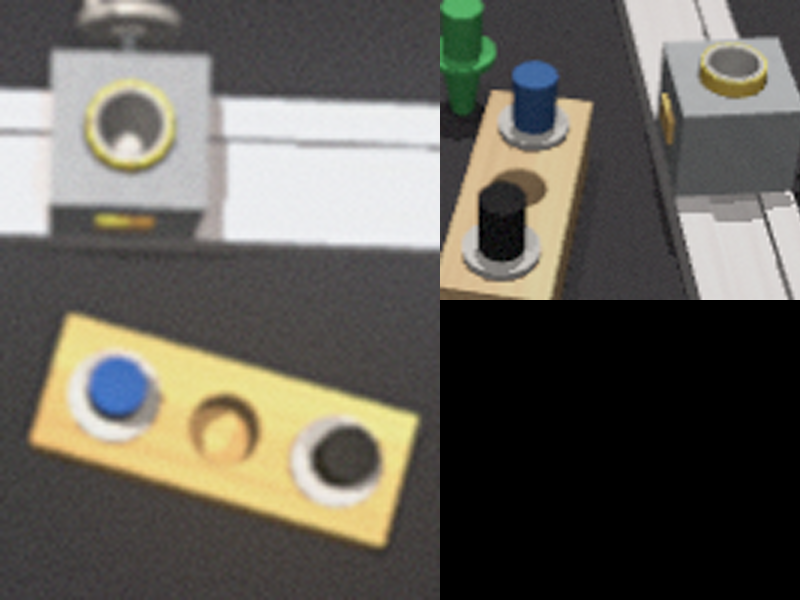

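The crop confirms it: blue cap top centre at crop (118,386), on its grey collar in the block's end hole. The yellow ring is at crop (130,124).

```bash
python3 - <<'E'
from h import *
_,t=load('t0'); _,s=load('s0')
for n,a,b,z in(('blue',(259.1,186.1),(261,195),.106),('sock',(262.1,120.6),(327.4,192),.111),('black',(315.8,203.6),(250.5,236.5),.106)):
    print(n,atz(t,*a,z),atz(s,*b,z),tri((t,*a),(s,*b)))
from scipy.spatial.transform import Rotation as R
q=ctrl.get_state()['tcp_rot'];print(R.from_quat(q).as_matrix().round(3))
E
```

```text
blue [ 0.48996885 -0.02762118  0.106     ] [ 0.49037506 -0.02763435  0.106     ] [ 0.4901754  -0.0276293   0.10597398]
sock [ 0.6218545  -0.03263203  0.111     ] [ 0.62119464 -0.0355276   0.111     ] [ 0.62228187 -0.03271511  0.10883497]
black [ 0.45647157 -0.1397076   0.106     ] [ 0.45821645 -0.14437082  0.106     ] [ 0.45773597 -0.14040549  0.10223414]
[[-0.001  0.326  0.945]
 [-0.002  0.945 -0.326]
 [-1.    -0.002 -0.   ]]
```

Emit:
{"fn": "play_rows", "kwargs": {
  "targets": [
    {"delta_pos": [0.01,-0.03,0.03],"delta_rot": [0,0,0],"claw": 60},
    {"delta_pos": [0.27,-0.665,0.0],"delta_rot": [0,0,0],"claw": 60},
    {"delta_pos": [0.27,-0.665,0.0],"delta_rot": [0,0,0],"claw": 60},
    {"delta_pos": [0.27,-0.665,0.0],"delta_rot": [0,0,0],"claw": 60},
    {"delta_pos": [0.27,-0.665,0.0],"delta_rot": [0,0,0],"claw": 60},
    {"delta_pos": [0.27,-0.665,0.0],"delta_rot": [0,0,0],"claw": 60},
    {"delta_pos": [0.27,-0.665,0.0],"delta_rot": [0,0,0],"claw": 60},
    {"delta_pos": [0.27,-0.665,0.0],"delta_rot": [0,0,0],"claw": 60},
    {"delta_pos": [0.27,-0.665,0.0],"delta_rot": [0,0,0],"claw": 60},
    {"delta_pos": [0.27,-0.665,0.0],"delta_rot": [0,0,0],"claw": 60},
    {"delta_pos": [0.27,-0.665,0.0],"delta_rot": [0,0,0],"claw": 60},
    {"delta_pos": [0.27,-0.665,0.0],"delta_rot": [0,0,0],"claw": 60},
    {"delta_pos": [0.27,-0.665,0.0],"delta_rot": [0,0,0],"claw": 60},
    {"delta_pos": [0.27,-0.665,0.0],"delta_rot": [0,0,0],"claw": 60},
    {"delta_pos": [0.27,-0.665,0.0],"delta_rot": [0,0,0],"claw": 60},
    {"delta_pos": [0.27,-0.665,0.0],"delta_rot": [0,0,0],"claw": 60},
    {"delta_pos": [0.27,-0.665,0.0],"delta_rot": [0,0,0],"claw": 60},
    {"delta_pos": [0.27,-0.665,0.0],"delta_rot": [0,0,0],"claw": 60},
    {"delta_pos": [0.27,-0.665,0.0],"delta_rot": [0,0,0],"claw": 60}
  ],
  "newtons": 60
}}

```text
time: 1.68
eef_pos: [0.4904, -0.0311, 0.2544]
tcp_rot: [0.118, 0.698, -0.12, 0.697]
contact_force: [0.3, -1.4, -0.1]
opening: 0.702
```

```bash
python3 - <<'E'
from h import *
a,c=snap('wrist','w0'); s=ctrl.get_state(); print(s['eef_pos'],ctrl.finger_overhang)
print(proj(c,np.array([.490,-.0275,.106])),proj(c,np.array([.6215,-.033,.110])))
cv2.imwrite('pics/w0v.png',cv2.resize(a,None,fx=1.5,fy=1.5))
E
```

```text
[ 0.48968845 -0.02909161  0.25433189] 0.025
[258.12766217 177.24023376] [294.91050684 294.65454438]
```

View pics/w0v.png

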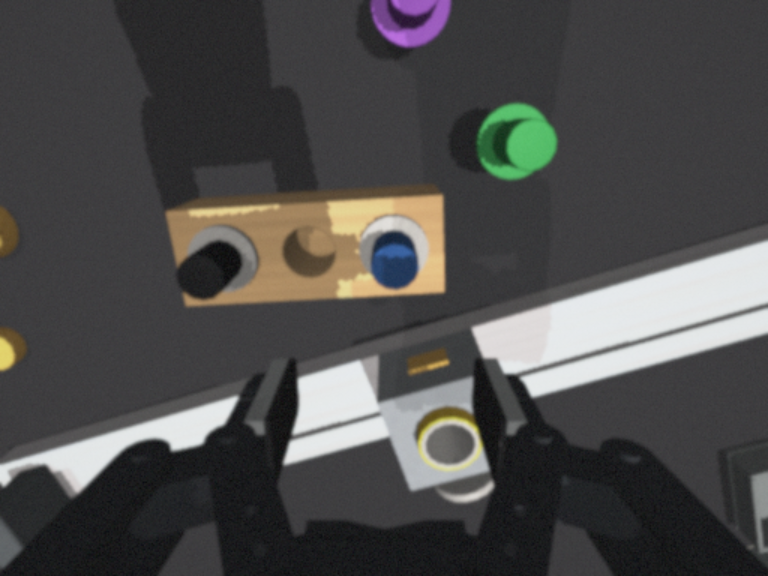

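The wrist view shows the blue cap at (264,174.5) and the ring at (299,295), in native pixels. Both are about 5 px right of the prediction, but the arm was still settling. I'll re-measure now that it has settled.

```bash
python3 - <<'E'
from h import *
a,c=snap('wrist','w1'); s=ctrl.get_state(); print(s['eef_pos'],abs(s['dq']).max())
h=cv2.cvtColor(a,cv2.COLOR_BGR2HSV)
m=cv2.inRange(h,(100,120,70),(125,255,255));ys,xs=np.nonzero(m);print('blue',len(xs),xs.min(),xs.max(),ys.min(),ys.max())
m=cv2.inRange(h,(20,90,60),(35,255,255));m[:270]=0;m[:,:270]=0;m[:,330:]=0;ys,xs=np.nonzero(m);print('ring',len(xs),xs.min(),xs.max(),ys.min(),ys.max())
p=np.array([.490,-.0275,.106]);print(proj(c,p),proj(c,np.array([.6215,-.033,.110])))
print(atz(c,264,174.5,.106),atz(c,299.3,295.3,.110))
E
```

```text
[ 0.48928828 -0.02774513  0.25435219] 0.038509956596556316
blue 694 246 275 160 192
ring 383 276 318 273 307
[256.15839933 178.85848333] [292.98044303 296.02675223]
[ 0.48841989 -0.01939919  0.106     ] [ 0.62277962 -0.02656007  0.11      ]
```

Emit:
{"fn": "play_rows", "kwargs": {
  "targets": [
    {"delta_pos": [0.001,0.002,-0.04],"delta_rot": [0,0,0],"claw": 60},
    {"delta_pos": [0.001,0.002,-0.08],"delta_rot": [0,0,0],"claw": 60},
    {"delta_pos": [0.001,0.002,-0.11],"delta_rot": [0,0,0],"claw": 60},
    {"delta_pos": [0.001,0.002,-0.13],"delta_rot": [0,0,0],"claw": 60},
    {"delta_pos": [0.001,0.002,-0.15],"delta_rot": [0,0,0],"claw": 60},
    {"delta_pos": [0.001,0.002,-0.16],"delta_rot": [0,0,0],"claw": 60},
    {"delta_pos": [0.001,0.002,-0.16],"delta_rot": [0,0,0],"claw": 60},
    {"delta_pos": [0.001,0.002,-0.16],"delta_rot": [0,0,0],"claw": 60},
    {"delta_pos": [0.001,0.002,-0.16],"delta_rot": [0,0,0],"claw": 40},
    {"delta_pos": [0.001,0.002,-0.16],"delta_rot": [0,0,0],"claw": 40}
  ]
}}

```text
time: 2.62
eef_pos: [0.4915, -0.0258, 0.0961]
tcp_rot: [0.117, 0.697, -0.118, 0.698]
contact_force: [0.1, 0.4, -0.4]
opening: 0.473
```

```bash
python3 - <<'E'
from h import *
a,c=snap('wrist','w2'); s=ctrl.get_state(); print(s['eef_pos'],s['contact_force'],s['opening'])
cv2.imwrite('pics/w2v.png',cv2.resize(a[190:384,130:390],None,fx=2,fy=2))
E
```

```text
[ 0.49138283 -0.02588481  0.09603701] [ 0.04596595 -0.00710599 -0.61841119] 0.4691079567739778
```

View pics/w2v.png

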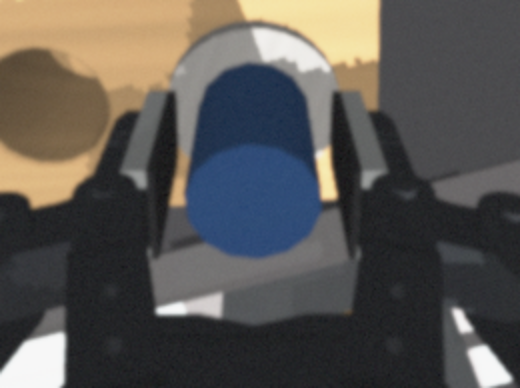

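The cap (crop (253,200)) is centred between the jaws, and the tips are clear of the collar. Next I close and lift.

Emit:
{"fn": "play_rows", "kwargs": {
  "targets": [
    {"delta_pos": [0,0,0],"delta_rot": [0,0,0],"claw": 20},
    {"delta_pos": [0,0,0],"delta_rot": [0,0,0],"claw": 20},
    {"delta_pos": [0,0,0],"delta_rot": [0,0,0],"claw": 20},
    {"delta_pos": [0,0,0],"delta_rot": [0,0,0],"claw": 20},
    {"delta_pos": [0,0,0],"delta_rot": [0,0,0],"claw": 20},
    {"delta_pos": [0,0,0.01],"delta_rot": [0,0,0],"claw": 20},
    {"delta_pos": [0,0,0.03],"delta_rot": [0,0,0],"claw": 20},
    {"delta_pos": [0,0,0.06],"delta_rot": [0,0,0],"claw": 20},
    {"delta_pos": [0,0,0.09],"delta_rot": [0,0,0],"claw": 20},
    {"delta_pos": [0,0,0.12],"delta_rot": [0,0,0],"claw": 20},
    {"delta_pos": [0,0,0.13],"delta_rot": [0,0,0],"claw": 20},
    {"delta_pos": [0,0,0.13],"delta_rot": [0,0,0],"claw": 20}
  ],
  "newtons": 70
}}

```text
time: 3.67
eef_pos: [0.4928, -0.0263, 0.229]
tcp_rot: [0.117, 0.695, -0.118, 0.7]
contact_force: [1.0, 0.1, -3.2]
opening: 0.328
```

Emit:
{"fn": "play_rows", "kwargs": {
  "targets": [
    {"delta_pos": [0.02,-0.001,0.0],"delta_rot": [0,0,0],"claw": 20},
    {"delta_pos": [0.05,-0.002,0.0],"delta_rot": [0,0,0],"claw": 20},
    {"delta_pos": [0.08,-0.003,0.0],"delta_rot": [0,0,0],"claw": 20},
    {"delta_pos": [0.105,-0.004,0.0],"delta_rot": [0,0,0],"claw": 20},
    {"delta_pos": [0.12,-0.005,0.0],"delta_rot": [0,0,0],"claw": 20},
    {"delta_pos": [0.128,-0.005,0.0],"delta_rot": [0,0,0],"claw": 20},
    {"delta_pos": [0.131,-0.005,0.0],"delta_rot": [0,0,0],"claw": 20},
    {"delta_pos": [0.131,-0.005,0.0],"delta_rot": [0,0,0],"claw": 20},
    {"delta_pos": [0.131,-0.005,0.0],"delta_rot": [0,0,0],"claw": 20},
    {"delta_pos": [0.131,-0.005,0.0],"delta_rot": [0,0,0],"claw": 20}
  ]
}}

```text
time: 4.5
eef_pos: [0.6228, -0.0311, 0.2284]
tcp_rot: [0.117, 0.695, -0.118, 0.699]
contact_force: [0.9, -1.0, -3.3]
opening: 0.334
```

```bash
python3 - <<'E'
from h import *
a,c=snap('side','s1'); w,cw=snap('wrist','w3'); s=ctrl.get_state(); print(s['eef_pos'],s['tcp_rot'],s['contact_force'],s['opening'])
p=s['eef_pos'];print(proj(c,np.array([.622,-.033,.110])))
A=cv2.resize(a[110:250,260:390],None,fx=4,fy=4,interpolation=cv2.INTER_CUBIC)
B=cv2.resize(w[190:384,160:350],None,fx=1.4,fy=1.4);B=cv2.copyMakeBorder(B,0,560-B.shape[0],0,0,cv2.BORDER_CONSTANT)
cv2.imwrite('pics/s1v.png',np.hstack([A,B]))
E
```

```text
[ 0.62312974 -0.03117137  0.22908139] [ 0.11658094  0.69481563 -0.11822331  0.69975952] [ 0.62683687 -0.6014397  -3.50111912] 0.3323789752463397
[327.45656663 191.60420689]
```

View pics/s1v.png

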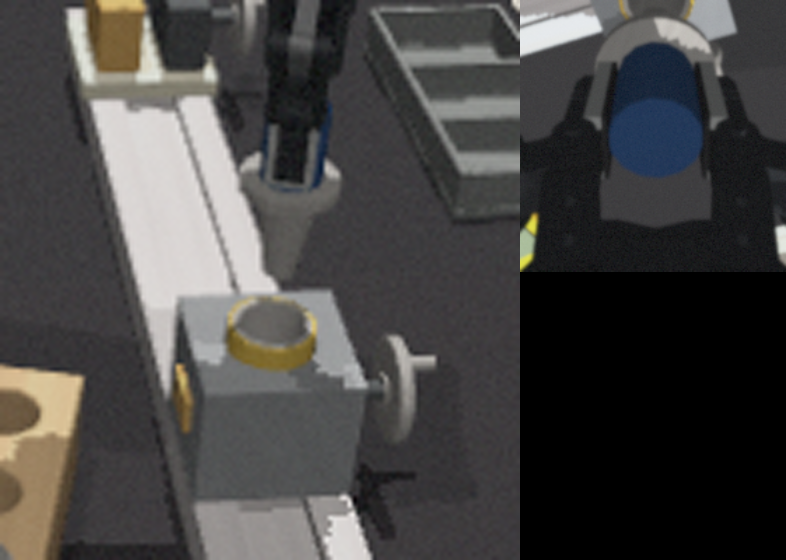

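```bash
python3 - <<'E'
from h import *
_,c=load('s1')
for z in (.146,.194): print(proj(c,np.array([.622,-.033,z])), proj(c,np.array([.626,-.033,z])))
print(atz(c,331.4,177.5,.146), atz(c,260+291/4-.4,110+186/4-.4,.193))
E
```

```text
[329.44183329 176.82306057] [331.45646353 176.72530303]
[332.21152464 156.02865232] [334.28727831 155.94027541]
[ 0.62529154 -0.03551137  0.146     ] [ 0.6226767  -0.03176696  0.193     ]
```

Side crop: the shank tip is at about (286,270), above the ring at (272,328). It leans slightly toward +x but sits well within the mouth. I'll shift 2 mm in -x and lower.

Emit:
{"fn": "play_rows", "kwargs": {
  "targets": [
    {"delta_pos": [-0.002,0,-0.015],"delta_rot": [0,0,0],"claw": 20},
    {"delta_pos": [-0.002,0,-0.03],"delta_rot": [0,0,0],"claw": 20},
    {"delta_pos": [-0.002,0,-0.04],"delta_rot": [0,0,0],"claw": 20},
    {"delta_pos": [-0.002,0,-0.05],"delta_rot": [0,0,0],"claw": 20},
    {"delta_pos": [-0.002,0,-0.058],"delta_rot": [0,0,0],"claw": 20},
    {"delta_pos": [-0.002,0,-0.065],"delta_rot": [0,0,0],"claw": 20},
    {"delta_pos": [-0.002,0,-0.07],"delta_rot": [0,0,0],"claw": 20},
    {"delta_pos": [-0.002,0,-0.073],"delta_rot": [0,0,0],"claw": 20},
    {"delta_pos": [-0.002,0,-0.075],"delta_rot": [0,0,0],"claw": 20},
    {"delta_pos": [-0.002,0,-0.075],"delta_rot": [0,0,0],"claw": 20},
    {"delta_pos": [-0.002,0,-0.075],"delta_rot": [0,0,0],"claw": 20}
  ]
}}

```text
time: 5.52
eef_pos: [0.6215, -0.0312, 0.1545]
tcp_rot: [0.117, 0.694, -0.118, 0.7]
contact_force: [0.5, 0.3, -3.6]
opening: 0.332
```

No contact yet. I'll lower a little more, in small steps.

Emit:
{"fn": "play_rows", "kwargs": {
  "targets": [
    {"delta_pos": [0,0,-0.002],"delta_rot": [0,0,0],"claw": 20},
    {"delta_pos": [0,0,-0.004],"delta_rot": [0,0,0],"claw": 20},
    {"delta_pos": [0,0,-0.004],"delta_rot": [0,0,0],"claw": 20}
  ]
}}

```text
time: 5.77
eef_pos: [0.6221, -0.0312, 0.1508]
tcp_rot: [0.117, 0.694, -0.118, 0.701]
contact_force: [1.7, 0.9, -3.8]
opening: 0.331
```

```bash
python3 - <<'E'
from h import *
a,c=snap('side','s2'); s=ctrl.get_state(); print(s['eef_pos'],s['contact_force'],s['wrist_torque'])
cv2.imwrite('pics/s2v.png',cv2.resize(a[130:240,280:390],None,fx=5,fy=5,interpolation=cv2.INTER_CUBIC))
E
```

```text
[ 0.62202932 -0.03120419  0.15076172] [ 2.20271163  0.15223473 -4.16982999] [ 0.06341002 -0.40903403  0.0332365 ]
```

View pics/s2v.png

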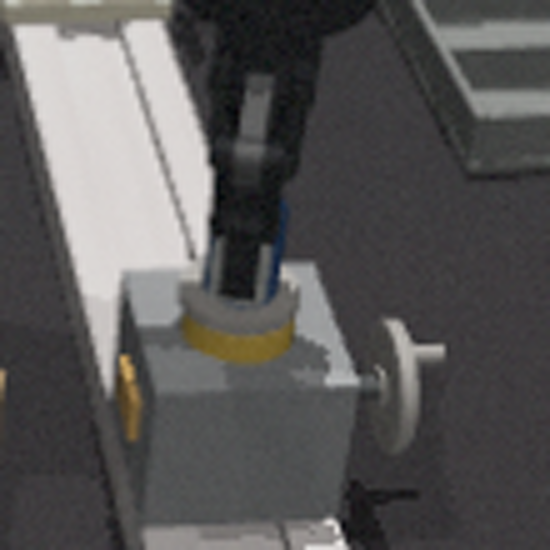

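The side crop shows the collar at (240,310), just above the yellow rim at (240,340), with the shank in the bore. I'll let go and back up.

Emit:
{"fn": "play_rows", "kwargs": {
  "targets": [
    {"delta_pos": [0.001,0,0],"delta_rot": [0,0,0],"claw": 45},
    {"delta_pos": [0.001,0,0],"delta_rot": [0,0,0],"claw": 55},
    {"delta_pos": [0.001,0,0],"delta_rot": [0,0,0],"claw": 60},
    {"delta_pos": [0.001,0,0],"delta_rot": [0,0,0],"claw": 60},
    {"delta_pos": [0.001,0,0],"delta_rot": [0,0,0],"claw": 60},
    {"delta_pos": [0.001,0,0.02],"delta_rot": [0,0,0],"claw": 60},
    {"delta_pos": [0.001,0,0.05],"delta_rot": [0,0,0],"claw": 60},
    {"delta_pos": [0.001,0,0.07],"delta_rot": [0,0,0],"claw": 60},
    {"delta_pos": [0.001,0,0.07],"delta_rot": [0,0,0],"claw": 0},
    {"delta_pos": [0.001,0,0.07],"delta_rot": [0,0,0],"claw": 0},
    {"delta_pos": [0.001,0,0.07],"delta_rot": [0,0,0],"claw": 0},
    {"delta_pos": [0.001,0,0.07],"delta_rot": [0,0,0],"claw": 0},
    {"delta_pos": [0.001,0,0.07],"delta_rot": [0,0,0],"claw": 0},
    {"delta_pos": [0.001,0,0.07],"delta_rot": [0,0,0],"claw": 0},
    {"delta_pos": [0.001,0,0.07],"delta_rot": [0,0,0],"claw": 0}
  ]
}}

```text
time: 7.07
eef_pos: [0.6227, -0.0311, 0.2197]
tcp_rot: [0.117, 0.694, -0.118, 0.7]
contact_force: [-0.1, 0.4, 0.2]
opening: 0.001
```

```bash
python3 - <<'E'
from h import *
a,c=snap('side','s3'); w,cw=snap('top','t3'); s=ctrl.get_state(); print(s['eef_pos'],s['contact_force'],s['opening'])
print('axis',[proj(c,np.array([.622,-.033,z])).round(1) for z in(.1,.11,.156)])
A=cv2.resize(a[130:240,280:390],None,fx=5,fy=5,interpolation=cv2.INTER_CUBIC)
cv2.imwrite('pics/s3v.png',A)
E
```

```text
[ 0.62289289 -0.03114946  0.22027993] [-0.04116862  0.38951026  0.41448596] -0.002897729905341878
axis [array([326.9, 195.6]), array([327.5, 191.6]), array([330. , 172.6])]
```

View pics/s3v.png

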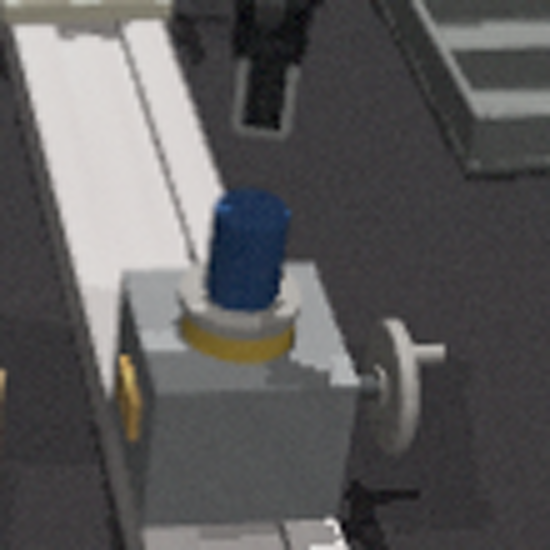

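The post stands in the socket: cap top at crop (252,202), collar at (240,305) on the ring. The cap sits 1–2 px high, so it may not be fully down. I'll tap gently with the closed fingers, centred.

Emit:
{"fn": "play_rows", "kwargs": {
  "targets": [
    {"delta_pos": [-0.001,-0.002,-0.015],"delta_rot": [0,0,0],"claw": 0},
    {"delta_pos": [-0.001,-0.002,-0.025],"delta_rot": [0,0,0],"claw": 0},
    {"delta_pos": [-0.001,-0.002,-0.03],"delta_rot": [0,0,0],"claw": 0},
    {"delta_pos": [-0.001,-0.002,-0.033],"delta_rot": [0,0,0],"claw": 0},
    {"delta_pos": [-0.001,-0.002,-0.036],"delta_rot": [0,0,0],"claw": 0},
    {"delta_pos": [-0.001,-0.002,-0.038],"delta_rot": [0,0,0],"claw": 0},
    {"delta_pos": [-0.001,-0.002,-0.04],"delta_rot": [0,0,0],"claw": 0},
    {"delta_pos": [-0.001,-0.002,-0.041],"delta_rot": [0,0,0],"claw": 0}
  ]
}}

```text
time: 7.83
eef_pos: [0.6223, -0.0332, 0.1817]
tcp_rot: [0.117, 0.694, -0.118, 0.701]
contact_force: [-4.2, -0.6, 9.3]
opening: -0.002
```

Emit:
{"fn": "play_rows", "kwargs": {
  "targets": [
    {"delta_pos": [0,0,-0.002],"delta_rot": [0,0,0],"claw": 0},
    {"delta_pos": [0,0,-0.003],"delta_rot": [0,0,0],"claw": 0},
    {"delta_pos": [0,0,-0.004],"delta_rot": [0,0,0],"claw": 0},
    {"delta_pos": [0,0,-0.005],"delta_rot": [0,0,0],"claw": 0}
  ]
}}

```text
time: 8.17
eef_pos: [0.6227, -0.0332, 0.1796]
tcp_rot: [0.116, 0.694, -0.118, 0.701]
contact_force: [-5.0, 0.8, 8.9]
opening: -0.001
```

Emit:
{"fn": "play_rows", "kwargs": {
  "targets": [
    {"delta_pos": [0,0,-0.003],"delta_rot": [0,0,0],"claw": 0},
    {"delta_pos": [0,0,-0.005],"delta_rot": [0,0,0],"claw": 0},
    {"delta_pos": [0,0,-0.006],"delta_rot": [0,0,0],"claw": 0},
    {"delta_pos": [0,0,-0.007],"delta_rot": [0,0,0],"claw": 0},
    {"delta_pos": [0,0,-0.008],"delta_rot": [0,0,0],"claw": 0},
    {"delta_pos": [0,0,-0.008],"delta_rot": [0,0,0],"claw": 0}
  ]
}}

```text
time: 8.67
eef_pos: [0.6228, -0.0332, 0.174]
tcp_rot: [0.116, 0.694, -0.118, 0.701]
contact_force: [-4.5, -0.1, 8.7]
opening: -0.001
```

Emit:
{"fn": "play_rows", "kwargs": {
  "targets": [
    {"delta_pos": [0,0,-0.003],"delta_rot": [0,0,0],"claw": 0},
    {"delta_pos": [0,0,-0.005],"delta_rot": [0,0,0],"claw": 0},
    {"delta_pos": [0,0,-0.006],"delta_rot": [0,0,0],"claw": 0},
    {"delta_pos": [0,0,-0.006],"delta_rot": [0,0,0],"claw": 0}
  ]
}}

```text
time: 9.0
eef_pos: [0.6229, -0.0332, 0.1711]
tcp_rot: [0.116, 0.694, -0.118, 0.701]
contact_force: [-7.0, 1.3, 9.6]
opening: -0.002
```

Emit:
{"fn": "play_rows", "kwargs": {
  "targets": [
    {"delta_pos": [0,0,-0.004],"delta_rot": [0,0,0],"claw": 0},
    {"delta_pos": [0,0,-0.005],"delta_rot": [0,0,0],"claw": 0},
    {"delta_pos": [0,0,-0.005],"delta_rot": [0,0,0],"claw": 0}
  ]
}}

```text
time: 9.25
eef_pos: [0.6231, -0.0332, 0.171]
tcp_rot: [0.115, 0.694, -0.118, 0.701]
contact_force: [-9.5, 0.7, 17.0]
opening: 0.001
```

```bash
python3 - <<'E'
from h import *
a,c=snap('side','s4'); s=ctrl.get_state(); print(s['eef_pos'],s['contact_force'],s['opening'])
print('axis',[proj(c,np.array([.622,-.033,z])).round(1) for z in(.1,.146)])
cv2.imwrite('pics/s4v.png',cv2.resize(a[130:240,280:390],None,fx=5,fy=5,interpolation=cv2.INTER_CUBIC))
E
```

```text
[ 0.62311805 -0.0332129   0.17102747] [-9.44019708  1.45025287 16.66811586] -0.0005142200198929423
axis [array([326.9, 195.6]), array([329.4, 176.8])]
```

View pics/s4v.png

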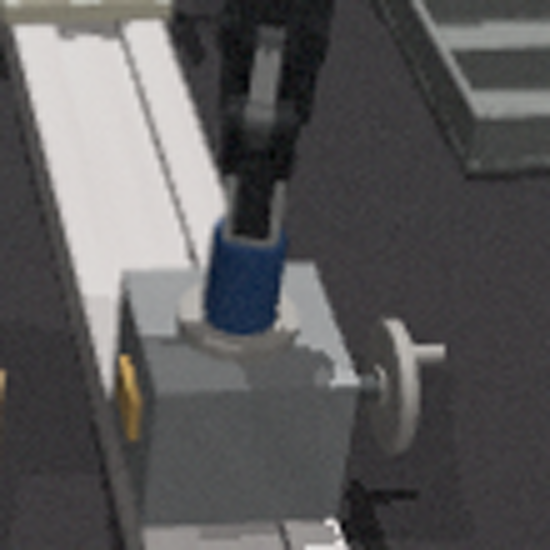

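The ring is no longer visible: the collar at crop (240,330) lies on the housing top, and the TCP stopped at 0.171 as predicted while the force rose. One firmer press will confirm the stop, then I'll retreat.

Emit:
{"fn": "play_rows", "kwargs": {
  "targets": [
    {"delta_pos": [-0.001,0,-0.007],"delta_rot": [0,0,0],"claw": 0},
    {"delta_pos": [-0.001,0,-0.009],"delta_rot": [0,0,0],"claw": 0},
    {"delta_pos": [-0.001,0,-0.009],"delta_rot": [0,0,0],"claw": 0}
  ]
}}

```text
time: 9.55
eef_pos: [0.6233, -0.0332, 0.1709]
tcp_rot: [0.115, 0.694, -0.118, 0.701]
contact_force: [-14.4, 2.6, 28.3]
opening: -0.002
```

Emit:
{"fn": "play_rows", "kwargs": {
  "targets": [
    {"delta_pos": [-0.001,0,0.0],"delta_rot": [0,0,0],"claw": 0},
    {"delta_pos": [-0.001,0,0.01],"delta_rot": [0,0,0],"claw": 0},
    {"delta_pos": [-0.001,0,0.04],"delta_rot": [0,0,0],"claw": 0},
    {"delta_pos": [-0.03,0,0.08],"delta_rot": [0,0,0],"claw": 0},
    {"delta_pos": [-0.07,0,0.1],"delta_rot": [0,0,0],"claw": 0},
    {"delta_pos": [-0.1,0,0.12],"delta_rot": [0,0,0],"claw": 0},
    {"delta_pos": [-0.13,0.03,0.12],"delta_rot": [0,0,0],"claw": 0},
    {"delta_pos": [-0.15,0.06,0.12],"delta_rot": [0,0,0],"claw": 0},
    {"delta_pos": [-0.15,0.08,0.12],"delta_rot": [0,0,0],"claw": 0},
    {"delta_pos": [-0.15,0.08,0.12],"delta_rot": [0,0,0],"claw": 0},
    {"delta_pos": [-0.15,0.08,0.12],"delta_rot": [0,0,0],"claw": 0}
  ]
}}

```text
time: 10.47
eef_pos: [0.4732, 0.0473, 0.2911]
tcp_rot: [0.114, 0.693, -0.118, 0.702]
contact_force: [-0.1, -0.3, 0.5]
opening: -0.0
```

```bash
python3 - <<'E'
from h import *
a,c=snap('side','s5'); t,ct=snap('top','t5'); s=ctrl.get_state(); print(s['eef_pos'],s['contact_force'])
print('side',[proj(c,np.array([.622,-.033,z])).round(1) for z in(.106,.146)],'top',[proj(ct,np.array([.622,-.033,z])).round(1) for z in(.106,.146)])
A=cv2.resize(a[140:240,280:380],None,fx=4,fy=4,interpolation=cv2.INTER_CUBIC)
B=cv2.resize(t[80:180,212:312],None,fx=4,fy=4,interpolation=cv2.INTER_CUBIC)
cv2.imwrite('pics/f.png',np.hstack([A,B]))
E
```

```text
[0.47369059 0.04621538 0.29080111] [-0.6365145   0.4317416  -0.42681402]
side [array([327.2, 193.2]), array([329.4, 176.8])] top [array([262.2, 121.2]), array([263.2, 115.4])]
```

View pics/f.png

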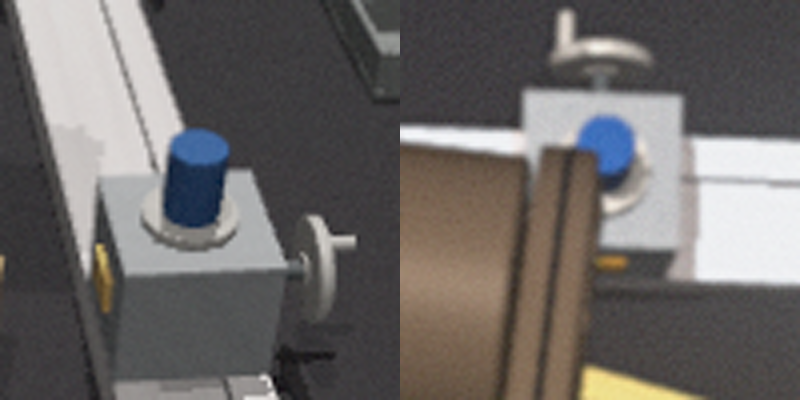

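The final crop shows no yellow ring, and the collar at side crop (190,215) is on the housing. The cap top is at (199,144) in the side half and about (606,146) in the top half, where the arm partly hides it. I'll clear the view and check uprightness once more.

Emit:
{"fn": "play_rows", "kwargs": {
  "targets": [
    {"delta_pos": [-0.02,0.2,0.05],"delta_rot": [0,0,0],"claw": 0},
    {"delta_pos": [-0.02,0.2,0.05],"delta_rot": [0,0,0],"claw": 0},
    {"delta_pos": [-0.02,0.2,0.05],"delta_rot": [0,0,0],"claw": 0},
    {"delta_pos": [-0.02,0.2,0.05],"delta_rot": [0,0,0],"claw": 0},
    {"delta_pos": [-0.02,0.2,0.05],"delta_rot": [0,0,0],"claw": 0},
    {"delta_pos": [-0.02,0.2,0.05],"delta_rot": [0,0,0],"claw": 0},
    {"delta_pos": [-0.02,0.2,0.05],"delta_rot": [0,0,0],"claw": 0},
    {"delta_pos": [-0.02,0.2,0.05],"delta_rot": [0,0,0],"claw": 0}
  ]
}}

```text
time: 11.23
eef_pos: [0.4543, 0.2454, 0.34]
tcp_rot: [0.115, 0.694, -0.119, 0.701]
contact_force: [-0.2, -1.1, -0.4]
opening: 0.003
```

```bash
python3 - <<'E'
from h import *
a,c=snap('side','s6'); t,ct=snap('top','t6')
# model overlay: collar rim circle and cap circle for upright fully-home post
def circ(c,x,y,z,r,off,k):
    return [((proj(c,np.array([x+r*np.cos(q),y+r*np.sin(q),z]))-off+.5)*k).astype(int) for q in np.linspace(0,6.28,60)]
out=[]
for im,cc,off in((a,c,(290,150)),(t,ct,(222,90))):
    k=5;A=cv2.resize(im[off[1]:off[1]+75,off[0]:off[0]+75],None,fx=k,fy=k,interpolation=cv2.INTER_CUBIC)
    for z,r,col in((.106,.024,(0,0,255)),(.146,.015,(0,255,0))):
        cv2.polylines(A,[np.array(circ(cc,.622,-.033,z,r,np.array(off),k))],True,col,1)
    out.append(A)
cv2.imwrite('pics/g.png',np.hstack(out))
E
```

```text
(no output)
```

View pics/g.png

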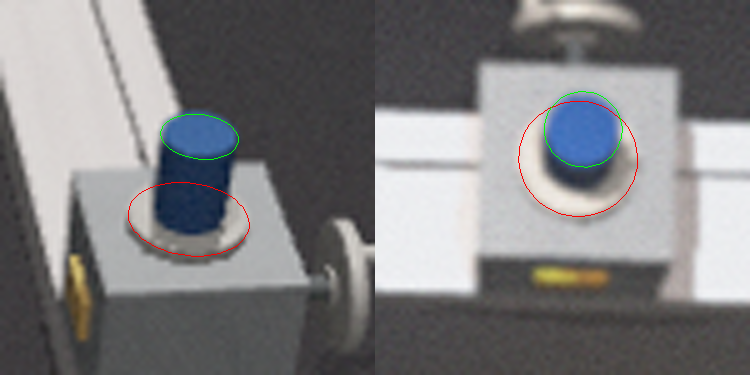

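The overlay for an upright, fully home post matches the collar and cap in both views to within about 1 px. The ring is hidden under the collar and nothing is touching. Handing in.

```bash
python3 -c "
from plant import ctrl
print(ctrl.sign_off(), ctrl.get_state()['time'])"
```

```text
the job is handed in; nothing more can be done
the job is handed in; nothing more can be done
```

I moved the blue-capped taper post from the block to the yellow-ringed socket, let go of it, and pushed it down on its cap with the closed fingers until it hit the end stop. I handed the job in at about 11 s; sign-off gives no verdict. The driving down was one slow push ending in a firmer press, not separate taps.

**Last checks:**
- **End stop:** the TCP stopped at z = 0.171 m, the height I had worked out for a flush ring. It stayed there while the force rose from about 9 N to 28 N.
- **Flush:** the yellow ring is out of sight under the collar, which lies at the housing top.
- **Upright:** a model of the upright, fully home post matches the side and top pictures to about 1 px. Tilts under 1–2° would not show at that resolution.

**Checks that disagreed:**
- The wrist camera differed from the other two by about 4 px, so I used the top and side views for positions.
- The cap top sat slightly high in the side view, by 1–2 px after release and about 1 px at the end. I put this down to calibration error.
- The tool also pushed sideways with up to 14 N during the last press, with no visible effect on the post.

The black-capped post was not touched at any point, though I did not look at it again at the end.

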